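# Turn the drum pulley, then hold the belt tensioner back

## Task

On the laundry-room bench, turn the dryer's spoked drum pulley counter-clockwise (seen from above) by its upright knob: past the fixed pointer, then one full turn more until the knob is back at the pointer, and leave it there. Then swing the sprung tensioner arm counter-clockwise by its roller right up against the stop post and hold it there so that a belt could be fitted: finish while still holding it, do not let go. Leave the other things on the bench where they are.

Things in the scene. Friction and masses are not known exactly. Their poses are not given: they have to be found in the camera images.
- drum_pulley (a joint): turn of the drum pulley (rad) about its upright axis; grows counter-clockwise seen from above; 0 and 6.283 both mean that the turning knob is at the pointer. It starts between -2.4 and -0.5, turns without end, needs about 2 to 3 N at the knob and stays where it is left.
- pulley_hub (a point): on the upright axis of the drum pulley, on the end of its hub, 70 mm above the table. The pulley is a flat five-spoked aluminium wheel 198 mm in diameter and 20 mm thick; its rim lies 38 to 58 mm above the table, its hub nut ends at 70 mm. It stands on a round dark steel bearing stand fixed to the table.
- knob_mid (a point): middle of the grip of the turning knob, 88 mm above the table: an upright black plastic knob, 20 mm in diameter, from 60 to 108 mm above the table, standing on one spoke 65 mm from the pulley axis. The knob spins freely on its own pin, so it can be held without turning the gripper while it travels round. Its axes are of no use.
- pointer_tip (a point): tip of the fixed steel pointer of the bearing stand, just outside the pulley's rim, 105 mm from the pulley axis and 60 mm above the table. The pointer rises from the table to 63 mm, from 105 to 133 mm from the axis. The knob is at the pointer when hub, knob and pointer tip lie on one line, knob on the pointer's side.
- tension_arm (a joint): swing of the tensioner arm (rad) about its upright pivot; 0 at rest, grows counter-clockwise seen from above, 1.0 when the arm lies against the stop post. A spring always drives it back to 0: it takes about 3.5 N at the roller to start and about 9 N at the stop, square to the arm.
- roller_mid (a point): middle of the idler roller on the free end of the tensioner arm, 76 mm above the table: black plastic, upright, 40 mm in diameter (36 mm between its two rims), from 59 to 93 mm above the table. It spins freely on its pin. The arm below it is a flat steel bar 24 mm wide (32 mm round end), 37 to 45 mm above the table; between arm and roller is a 16 mm wide spacer. Its axes are of no use.
- swing_pivot (a point): on the upright axis about which the tensioner arm swings, 41 mm above the table; 110 mm from the roller's axis. The dark pivot body with the coil spring is 40 mm wide, and ends at 55 mm.
- stop_post (a point): top of the stop post, an 11 mm steel pin, 50 mm above the table, 48 mm from the pivot, which the arm's side meets at 1.0. (A like pin on the arm's other side is where it rests at 0.) Pivot, posts and a small motor (68 mm wide, 42 mm tall, with a 22 mm shaft wheel up to 70 mm) stand on a 170 mm square steel plate fixed to the table.
- screwdriver: bystander: screwdriver, 190 mm long, lying between the two units
- spare_roller: bystander: loose spare roller, 40 mm wide, 34 mm tall, with a 12 mm bore, standing on the table
- spanner: bystander: spanner, 160 mm long, lying on the table
- screw_tray: bystander: open white tray with two bays, 70 x 140 x 30 mm
- brush: bystander: brush, lying on the table
- spray: bystander: bottle 150 mm tall, 66 mm wide
- jar: bystander: glass jar 75 mm tall, 60 mm wide
- tensioner: the whole tensioner unit: origin under the middle of its plate, on the table. At yaw 0 the pivot is at (45, -45) mm, the motor at (-48, -48) mm, and the arm at rest points 1.40 rad from the unit's x axis (roller then at about (64, 63) mm; at the stop about (-36, 29) mm).
Things that resemble listed ones, but are neither listed nor needed, are in the scene too. Leave any green or orange look-alike of the tensioner alone.

How it is judged:
On the way, in this order (a step that is already met when the one before it is completed fails the run):
1. the pulley has been turned counter-clockwise past the pointer and one full turn more, and its knob is at the pointer (within 0.2 rad) (value of joint drum_pulley between 6.083 and 6.483 rad), for 0.3 s.
2. the tensioner arm is against its stop, held by the robot (value of joint tension_arm above 0.94 rad and contact force between any of the fingers, the arm and tensioner above 3 N), for 0.2 s.
At the end, for the whole second after the job is handed in: The robot still holds the tensioner arm against the stop post (joint above 0.94 of 1.0 rad, robot pressing on it with more than 3 N), and the pulley stands where one full turn past the pointer left it, knob at the pointer within 0.2 rad (all of step 1 and all of step 2); the arm keeps its last pose, push and grip.
It fails at once if a bystander is moved more than 30 mm (distance of any of screwdriver, spare_roller, spanner, screw_tray, brush, spray, jar from where it was at the start of the episode above 0.03 m).
It also fails if it takes over 72 s, if anything falls off the work surface, if the arm or the gripper's body presses on something with over 40 N, if the wrist force passes 120 N, or if a joint passes its speed limit or range.

## Robot

A 6-joint arm with a two-finger parallel gripper is mounted at the origin on the work surface. World frame = base frame: x ahead of the robot, y to its left, z up, the work surface at z = 0. Lengths are in m, angles in rad, forces in N, time in s.
With the tool pointing down it reaches from about 0.35 to 0.775 m from the base axis. Payload 7.3 kg.
Tool frame: the origin (TCP) lies between the finger pads; the fingertips stand 8 mm ahead of it and the grasp point (between the pads) lies 11 mm behind it (robot.nose_length is the distance from the TCP to the fingertips, in m); z points along the fingers, y is the line along which they close (so a half turn about z gives the same grasp; the last joint's range is limited). The gripper opens to 92 mm and grips with 3 to 60 N. Pads are 19 mm wide; open, the fingers measure 130 mm over their backs; the gripper's body (75 mm by 190 mm) begins 47 mm behind the grasp point.
Start: joints at [1.103, 0.342, 1.524, -0, 1.275, -0.146], TCP at [0.166, 0.498, 0.235] pointing down, gripper open.
Joint ranges: [-2.53, 2.53], [-0.77, 2.02], [0.04, 2.7], [-1, 4.14], [0.28, 2.66], [-3.11, 3.11]. Speed limits (rad/s): [2.57, 2.57, 3.14, 3.14, 3.14, 3.14].

## Interface

Orientations are given as [roll, pitch, yaw] about the fixed x, y, z axes, in that order (R = Rz(yaw) Ry(pitch) Rx(roll)).
In Python, from cell import robot gives the robot as it stands. The module is installed in compiled form; this text tells all that it offers.
- The arm moves only by the shell command python3 -m jog 'ROWS' [FORCE]. ROWS is JSON, a list that holds one entry, the list of rows, each a list of 5 numbers: the gripper's target within -1 to 1 (fully open at 1, half-way at 0, shut at -1), then the shift along the tool's x, y, z in m, then the turn about the tool's z in rad. A call has 1 to 5 rows; each row is the pose to reach, as a shift and turn from the pose commanded when the call began, along the tool's axes at that moment; what a row does not reach only later rows make up. A row lasts 1/12 s, in which the tool goes at most 41.7 mm and 7.16 degrees, less where a joint would pass 70% of its speed; a pose out of reach is approached as far as the arm can. A call with a gripper value outside its range is refused whole. The fingers move at their own pace and stop on an object; FORCE is the grip in N (left out, the last holds). Time passes only in rows, so rows that repeat a pose let the fingers close. It gives the time, the measured TCP pose, the force, the opening and the grip force at its end, in the units of the state.
- robot.observe(): the state, without advancing time (a new reading comes with each control period).
- robot.read_camera(name): name is "scene" or "top"; returns the picture (400x640x3 uint8, red, green, blue); there is no depth.
- robot.camera_model(name): a dict with "camera_matrix" (3x3 intrinsics, pixels), "dist_coeffs" ([k1, k2, p1, p2, k3] as OpenCV has them; the pictures are not rectified), "position" and "attitude" of the camera in the world. Camera axes: x right, y down, z forward; pixel columns grow to the right and rows downward; lengths in m; the calibration is good to about 2 mm. A picture is of the moment at which its call begins. camera_model takes no time and is no camera call.
- robot.hand_in(): hands the job in; it is judged then, once.
The state is a dict: "time": time; "qpos": joint angles; "qvel": joint speeds; "joint_efforts": joint torques, N m; "tool_pos": TCP position; "tool_rot": TCP orientation; "contact_force": force on the tool from outside, world axes, zero at the start; "torque": the same for the moment, N m; "opening": finger opening in m; "grip_force": force on a finger pad.
Only numpy, scipy, OpenCV 4.12 (cv2) and the standard library are available. Lean on these libraries where they do the work, as an engineer would, in place of code of your own. Each camera call takes 0.05 s, during which the arm holds its last target. There are 200 camera calls.

## Working session

There is one attempt and no reset: what is moved stays moved. The work goes in short steps, Python scripts to look and compute and a shell command to move; the robot and the scene stay as the last step left them, time stands still between calls to the robot, and variables do not carry over. Pictures are saved under pics/ and viewed, at most 10 in all, crops included, and the job is handed in when it is done.

```bash
mkdir -p pics; cat > h.py <<'E'
import numpy as np, cv2
from cell import robot
def cam(n):
    m=robot.camera_model(n); a=np.array(m["attitude"],float)
    from scipy.spatial.transform import Rotation as Ro
    R=a if a.shape==(3,3) else (Ro.from_euler('xyz',a).as_matrix() if a.size==3 else None)
    return np.array(m["camera_matrix"]),np.array(m["dist_coeffs"]),np.array(m["position"]),R
def ray(n,u,v,z):
    K,d,p,R=cam(n)
    q=cv2.undistortPoints(np.array([[[u,v]]],float),K,d)[0,0]
    r=R@np.array([q[0],q[1],1]); return p+r*(z-p[2])/r[2]
def pix(n,P):
    K,d,p,R=cam(n)
    return cv2.projectPoints(np.array([P],float),cv2.Rodrigues(R.T)[0],-R.T@p,K,d)[0][0,0]
def shot(n,f):
    im=robot.read_camera(n); cv2.imwrite(f,im[:,:,::-1]); return im
E
python3 - <<'E'
from h import *
for n in("top","scene"):
    shot(n,f"pics/{n}0.png"); print(robot.camera_model(n))
print(robot.observe(), robot.nose_length)
E
```

```text
{'camera_matrix': array([[512.14649733,   0.        , 322.00592691],
       [  0.        , 512.14649733, 209.9217035 ],
       [  0.        ,   0.        ,   1.        ]]), 'dist_coeffs': array([-0.0595311,  0.       ,  0.       ,  0.       ,  0.       ]), 'position': array([0.28065398, 0.01442819, 1.56252972]), 'attitude': array([-2.98132003, -0.02034326, -1.5570924 ])}
{'camera_matrix': array([[416.92086557,   0.        , 314.60168335],
       [  0.        , 416.92086557, 197.54926527],
       [  0.        ,   0.        ,   1.        ]]), 'dist_coeffs': array([0.0023014, 0.       , 0.       , 0.       , 0.       ]), 'position': array([1.29307202, 0.03891251, 0.85054997]), 'attitude': array([-2.3573624 ,  0.01541166,  1.59891803])}
{'time': 0.1, 'qpos': array([ 1.10300085e+00,  3.42653215e-01,  1.52489600e+00, -2.75871402e-05,
        1.27542405e+00, -1.46002044e-01]), 'qvel': array([-0.00116483, -0.00314425, -0.00267008, -0.00128708,  0.00063668,
        0.00172205]), 'joint_efforts': array([ 1.88925544e-03, -4.32000196e+01, -2.44694388e+01,  7.20061641e-02,
        5.25072974e-02, -6.09153312e-05]), 'tool_pos': array([0.16586946, 0.49774054, 0.23412327]), 'tool_rot': array([-3.14022290e+00, -1.74755678e-04,  2.81980715e+00]), 'contact_force': array([-0.31535406, -0.1872893 ,  0.95373268]), 'torque': array([-0.03180788,  0.04804422, -0.00895355]), 'grip_force': 0.0, 'opening': 0.09165461922137634} 0.008
```

View pics/top0.png

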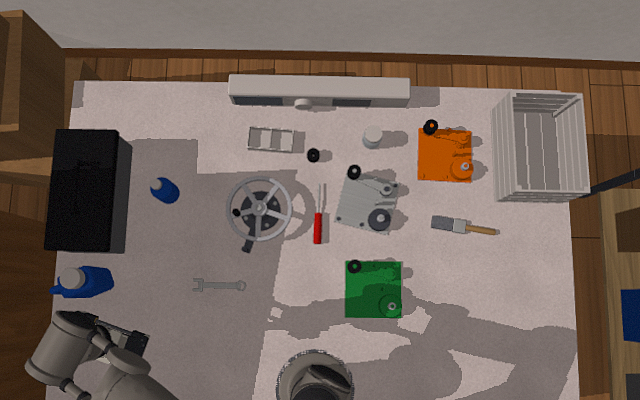

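View pics/scene0.png

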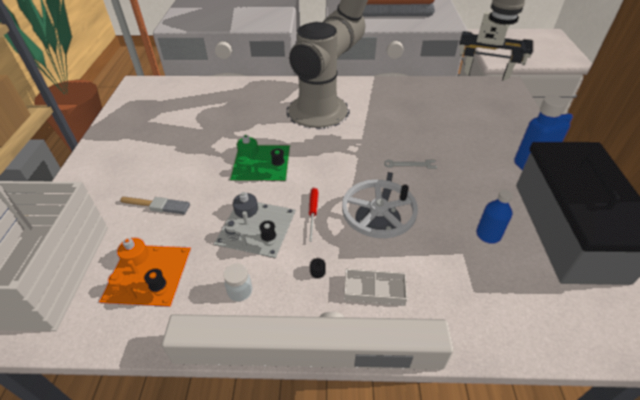

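Top view: the pulley hub is near (260,208), its black knob near (236,212) and the dark pointer near (248,243). The grey tensioner is at (368,203) with its roller at (354,172).

Rollers that could be confused: grey unit (354,172), orange (430,127), green (354,266), and loose spare (313,155). I choose the grey one. Possible knobs: only (236,212) stands on the wheel. A close crop will check both.

```bash
python3 - <<'E'
from h import *
im=cv2.imread("pics/top0.png")
c=im[145:265,215:415]; cv2.imwrite("pics/crop0.png",cv2.resize(c,None,fx=4,fy=4,interpolation=cv2.INTER_CUBIC))
hub=ray("top",260,208,.07);print("hub",hub,"knob",ray("top",236,212,.108),"ptr",ray("top",248,243,.063))
print("roller",ray("top",354,172,.093))
hsv=cv2.cvtColor(im,cv2.COLOR_BGR2HSV)
def blobs(m,lab,z,n="top"):
    k,l,s,c=cv2.connectedComponentsWithStats(m.astype(np.uint8))
    for i in range(1,k):
        if s[i,4]>15: print(lab,s[i],c[i].round(1),ray(n,*c[i],z).round(4))
roi=np.zeros(im.shape[:2],bool);roi[145:265,215:415]=1
blobs((hsv[...,2]<45)&roi,"dark",.1)
E
```

```text
hub [0.52501166 0.17036217 0.07      ] knob [0.50598562 0.23487837 0.108     ] ptr [0.42160291 0.20286867 0.063     ]
roller [ 0.63348803 -0.1049832   0.093     ]
dark [308 149  11  13 125] [312.9 155. ] [0.6809 0.0169 0.1   ]
dark [348 165  13  15 125] [353.6 172.1] [ 0.6316 -0.1032  0.1   ]
dark [253 192  14   8  53] [259.7 194.9] [0.5586 0.1694 0.1   ]
dark [241 197  11  13  57] [245.9 203.5] [0.5325 0.2084 0.1   ]
dark [267 196  13  16  85] [272.8 205. ] [0.5296 0.1304 0.1   ]
dark [233 209   7   8  41] [236.  212.2] [0.5065 0.2361 0.1   ]
dark [247 214   9   8  28] [251.7 216.5] [0.4949 0.1903 0.1   ]
dark [261 215  17  15 100] [267.6 220.9] [0.4829 0.144  0.1   ]
dark [384 215   6   7  26] [386.7 217.7] [ 0.498  -0.1999  0.1   ]
dark [250 223   5  10  20] [252.5 228.6] [0.4599 0.1868 0.1   ]
dark [242 240  11  13  51] [246.8 246.6] [0.4078 0.2014 0.1   ]
dark [348 260  13   5  43] [354.3 262.3] [ 0.3677 -0.1064  0.1   ]
```

View pics/crop0.png

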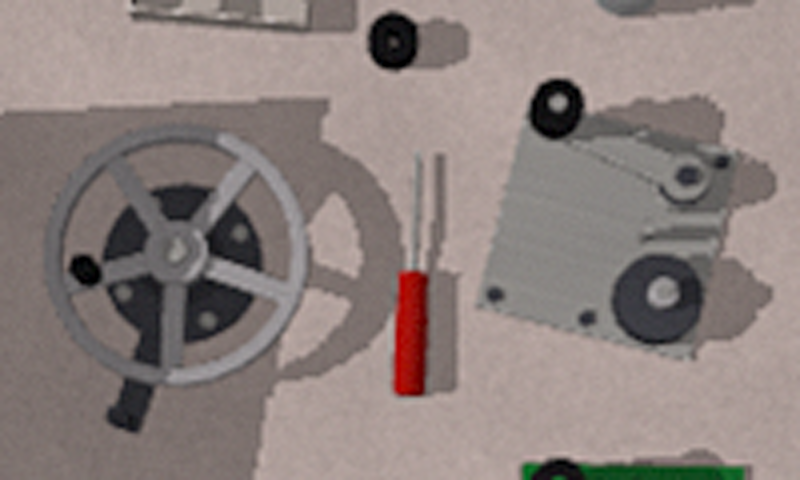

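The crop (4x, offset (215,145)) confirms the choices. The black knob is on a spoke at (236.5,212.5), the hub at (259.2,207.6) and the pointer block near (247,248). The grey tensioner has its roller at (354.2,171.5) and pivot at (387,189.5). I'll refine the positions with the second view.

```bash
python3 - <<'E'
from h import *
for l,u,v,z in [("hub",259.25,207.5,.07),("rimc",259,208.5,.058),("knobtop",236.5,212,.108),("ptr1",248,243,.063),("ptr2",246.5,248.5,.062),("roller",354.25,171.5,.093),("pivot",387,189.5,.055),("motor",381,218,.07),("spray?",157,186,.15)]:
    print(l,ray("top",u,v,z).round(4))
h=ray("top",259.1,208,.064)
P=ray("top",354.25,171.5,.093); print("scene px hub,knob,roller",pix("scene",[h[0],h[1],.07]),pix("scene",[.507,.235,.088]),pix("scene",[P[0],P[1],.093]))
im=cv2.imread("pics/scene0.png"); c=np.hstack([im[150:250,330:430],im[180:280,210:310]])
cv2.imwrite("pics/sc.png",cv2.resize(c,None,fx=4,fy=4,interpolation=cv2.INTER_CUBIC))
E
```

```text
hub [0.5265 0.1726 0.07  ]
rimc [0.5254 0.1745 0.058 ]
knobtop [0.506  0.2334 0.108 ]
ptr1 [0.4216 0.2029 0.063 ]
ptr2 [0.4055 0.2068 0.062 ]
roller [ 0.635  -0.1057  0.093 ]
pivot [ 0.5905 -0.2079  0.055 ]
motor [ 0.5012 -0.1873  0.07  ]
spray? [0.5697 0.4543 0.15  ]
scene px hub,knob,roller [378.98338563 201.12537215] [402.64722082 191.33338919] [267.15306602 225.67379226]
```

View pics/sc.png

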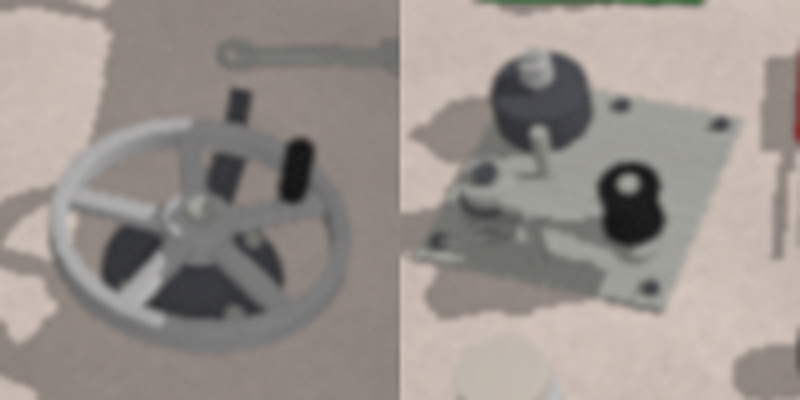

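The second view agrees within about 1.5 px: hub (380,202.5), knob (404,193), roller top (267,226). That gives hub (0.527,0.174), knob (0.5075,0.2355) and pointer direction about 2.875 rad. Next: swing over and align the tool with the world axes.

```bash
python3 -m jog '[[[1,-0.037,-0.0128,0,-0.11],[1,-0.074,-0.0256,0,-0.22],[1,-0.111,-0.0384,0,-0.3215],[1,-0.148,-0.0512,0,-0.3215],[1,-0.185,-0.064,0,-0.3215]]]' 15; python3 -m jog '[[[1,0,0,0,0],[1,0,0,0,0]]]'
```

```text
time: 0.52
tool_pos: [0.3223, 0.3774, 0.2345]
tool_rot: [-3.141, -0.0, -3.141]
contact_force: [0.6, 0.2, -0.8]
opening: 0.0915
grip_force: 0.0
time: 0.68
tool_pos: [0.3226, 0.3776, 0.2344]
tool_rot: [-3.141, -0.001, 3.137]
contact_force: [-0.6, 0.7, -0.8]
opening: 0.0917
grip_force: 0.0
```

```bash
python3 -m jog '[[[1,-0.032,-0.024,0,0],[1,-0.064,-0.048,0,0],[1,-0.096,-0.072,0,0],[1,-0.128,-0.097,0,0],[1,-0.160,-0.122,0,0]]]'; python3 -m jog '[[[1,-0.025,-0.020,0,0],[1,-0.025,-0.020,0.035,0],[1,-0.025,-0.020,0.070,0],[1,-0.025,-0.020,0.070,0]]]'
python3 - <<'E'
from h import *
shot("scene","pics/s1.png"); shot("top","pics/t1.png"); print(robot.observe()["tool_pos"])
E
```

```text
time: 1.1
tool_pos: [0.4814, 0.2571, 0.2346]
tool_rot: [3.141, -0.001, -3.14]
contact_force: [-0.4, 0.6, 0.2]
opening: 0.0917
grip_force: 0.0
time: 1.43
tool_pos: [0.5021, 0.2365, 0.1583]
tool_rot: [-3.138, -0.012, 3.142]
contact_force: [-2.3, -0.4, -1.3]
opening: 0.0916
grip_force: 0.0
[0.50506263 0.23779888 0.164323  ]
```

```bash
python3 -m jog '[[[1,-0.001,-0.001,0.03,0],[1,-0.001,-0.001,0.06,0],[1,-0.001,-0.001,0.083,0],[1,-0.001,-0.001,0.083,0]]]' 15; python3 -m jog '[[[-0.6,0,0,0,0],[-0.6,0,0,0,0],[-0.8,0,0,0,0],[-0.9,0,0,0,0],[-1,0,0,0,0]]]' 15;  python3 -m jog '[[[-1,0,0,0,0],[-1,0,0,0,0],[-1,0,0,0,0]]]' 15
python3 - <<'E'
from h import *
im=shot("scene","pics/s2.png"); im2=shot("top","pics/t2.png"); print(robot.observe()["tool_pos"])
c=np.hstack([im[120:260,310:450],im2[140:280,190:330]])[:,:,::-1]
cv2.imwrite("pics/c2.png",cv2.resize(c,(800,400),interpolation=cv2.INTER_CUBIC))
E
```

```text
time: 1.87
tool_pos: [0.5055, 0.2365, 0.08]
tool_rot: [-3.141, -0.004, -3.14]
contact_force: [-0.5, -0.2, 0.9]
opening: 0.0916
grip_force: 0.0
time: 2.28
tool_pos: [0.5079, 0.2361, 0.0832]
tool_rot: [3.141, 0.002, 3.141]
contact_force: [0.2, -0.2, 0.8]
opening: 0.063
grip_force: 0.0
time: 2.53
tool_pos: [0.5073, 0.2358, 0.0819]
tool_rot: [3.141, 0.0, 3.141]
contact_force: [0.2, -0.3, 0.6]
opening: 0.0432
grip_force: 0.0
[0.50726317 0.23578229 0.08174579]
```

View pics/c2.png

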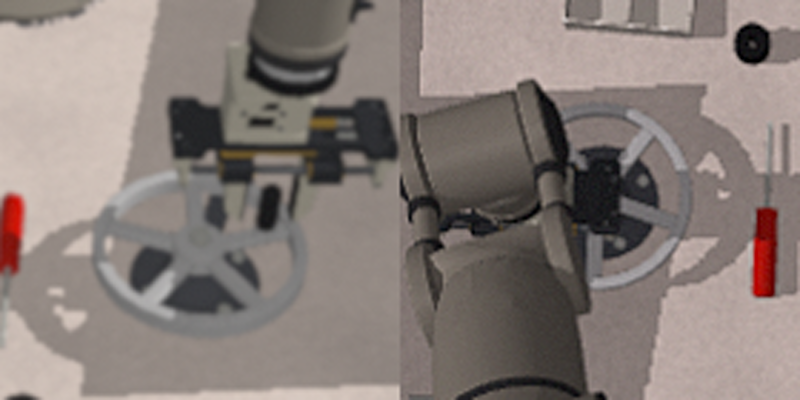

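The scene half shows the knob at about (268,207) between the two fingers, at (240,190) and (300,190). Closing continues.

```bash
python3 -m jog '[[[-1,0,0,0,0],[-1,0,0,0,0],[-1,0,0,0,0],[-1,0,0,0,0],[-1,0,0,0,0]]]' 15; python3 -m jog '[[[-1,0,0,0,0],[-1,0,0,0,0],[-1,0,0,0,0],[-1,0,0,0,0]]]' 15
```

```text
time: 3.05
tool_pos: [0.5071, 0.2371, 0.0817]
tool_rot: [3.14, -0.0, 3.141]
contact_force: [-0.7, 4.8, -0.3]
opening: 0.0193
grip_force: 15.0
time: 3.38
tool_pos: [0.5071, 0.2371, 0.0817]
tool_rot: [3.14, 0.0, 3.141]
contact_force: [-1.4, 6.2, -0.5]
opening: 0.0191
grip_force: 15.0
```

```bash
python3 - <<'E'
import numpy as np
a0=1.876; s=7.28/25
for c in range(5):
    b=a0+c*5*s
    a=b+s*np.arange(1,6)
    print(c, np.c_[-.065*(np.cos(a)-np.cos(b)), .065*(np.sin(a)-np.sin(b))].round(4).tolist())
E
```

```text
0 [[0.017, -0.0082], [0.0309, -0.021], [0.0405, -0.0372], [0.0451, -0.0555], [0.0443, -0.0743]]
1 [[-0.0062, -0.0178], [-0.0173, -0.0331], [-0.0323, -0.0445], [-0.0499, -0.0512], [-0.0687, -0.0525]]
2 [[-0.0184, 0.0041], [-0.0348, 0.0134], [-0.0479, 0.027], [-0.0566, 0.0437], [-0.06, 0.0623]]
3 [[0.002, 0.0188], [0.0093, 0.0361], [0.0213, 0.0507], [0.037, 0.0612], [0.055, 0.0668]]
4 [[0.0189, 0.0002], [0.037, -0.0051], [0.0528, -0.0153], [0.065, -0.0297], [0.0726, -0.047]]
```

```bash
python3 -m jog '[[[-1,0.017,-0.008,0,0],[-1,0.031,-0.021,0,0],[-1,0.0405,-0.037,0,0],[-1,0.045,-0.0555,0,0],[-1,0.0445,-0.0745,0,0]]]' 15; python3 -m jog '[[[-1,0,0,0,0],[-1,0,0,0,0]]]'
```

```text
time: 3.8
tool_pos: [0.4631, 0.1615, 0.0819]
tool_rot: [3.14, 0.003, -3.141]
contact_force: [11.9, 5.3, -11.9]
opening: 0.0198
grip_force: 15.0
time: 3.97
tool_pos: [0.4634, 0.1604, 0.0819]
tool_rot: [-3.141, 0.001, 3.14]
contact_force: [1.5, -1.2, -1.0]
opening: 0.0198
grip_force: 15.0
```

Forces stay low and the measured radius is right, so I'll continue the turn.

```bash
python3 -m jog '[[[-1,-0.006,-0.018,0,0],[-1,-0.0175,-0.033,0,0],[-1,-0.0325,-0.0445,0,0],[-1,-0.05,-0.051,0,0],[-1,-0.0685,-0.0525,0,0]]]' 15; python3 -m jog '[[[-1,-0.0185,0.004,0,0],[-1,-0.035,0.0135,0,0],[-1,-0.048,0.027,0,0],[-1,-0.0565,0.0435,0,0],[-1,-0.06,0.0625,0,0]]]'; python3 -m jog '[[[-1,0,0,0,0],[-1,0,0,0,0]]]'
```

```text
time: 4.38
tool_pos: [0.5313, 0.1104, 0.082]
tool_rot: [3.138, -0.001, 3.14]
contact_force: [-4.0, 17.6, 3.8]
opening: 0.0195
grip_force: 15.0
time: 4.8
tool_pos: [0.5916, 0.1717, 0.0819]
tool_rot: [-3.141, -0.001, 3.141]
contact_force: [-5.2, -3.2, 6.5]
opening: 0.0197
grip_force: 15.0
time: 4.97
tool_pos: [0.5915, 0.1733, 0.082]
tool_rot: [3.141, 0.001, -3.14]
contact_force: [0.5, 1.1, 1.7]
opening: 0.0196
grip_force: 15.0
```

```bash
python3 -m jog '[[[-1,0.002,0.019,0,0],[-1,0.0095,0.036,0,0],[-1,0.0215,0.0505,0,0],[-1,0.037,0.061,0,0],[-1,0.055,0.067,0,0]]]' 15; python3 -m jog '[[[-1,0.019,0,0,0],[-1,0.037,-0.005,0,0],[-1,0.053,-0.0155,0,0],[-1,0.065,-0.0295,0,0],[-1,0.0725,-0.047,0,0]]]'; python3 -m jog '[[[-1,0,0,0,0],[-1,0,0,0,0],[-1,0,0,0,0]]]'
python3 - <<'E'
from h import *
p=robot.observe()["tool_pos"]; d=p[:2]-[.527,.174]; print(p,np.hypot(*d),np.arctan2(d[1],d[0]))
im=shot("scene","pics/s3.png")
cv2.imwrite("pics/c3.png",cv2.resize(im[120:260,310:450,::-1],(600,600),interpolation=cv2.INTER_CUBIC))
E
```

```text
time: 5.38
tool_pos: [0.5375, 0.2398, 0.082]
tool_rot: [3.14, 0.004, 3.141]
contact_force: [3.0, -2.5, 2.2]
opening: 0.0194
grip_force: 15.0
time: 5.8
tool_pos: [0.4633, 0.1915, 0.082]
tool_rot: [3.141, 0.002, -3.141]
contact_force: [9.4, -0.3, -3.9]
opening: 0.0193
grip_force: 15.0
time: 6.05
tool_pos: [0.4633, 0.191, 0.082]
tool_rot: [-3.141, -0.001, 3.141]
contact_force: [-3.0, -0.0, 6.2]
opening: 0.0192
grip_force: 15.0
[0.46331809 0.19097908 0.081994  ] 0.06590655889576831 2.8810308135076146
```

View pics/c3.png

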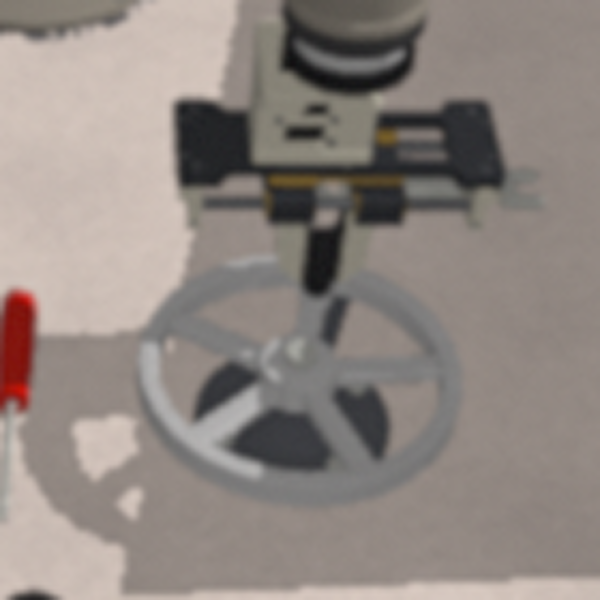

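The knob's spoke lies over the pointer's direction: knob at (322,260), pointer bar behind the spoke at (335,320). Next: release, rise and check from above.

```bash
python3 -m jog '[[[-1,0,0,0,0],[-0.4,0,0,0,0],[0,0,0,0,0],[0,0,0,0,0],[0,0,0,0,0]]]'; python3 -m jog '[[[0.1,0,0,-0.03,0],[0.1,0,0,-0.06,0],[0.1,0,0,-0.09,0],[0.1,0,0,-0.12,0],[0.1,0,0,-0.12,0]]]';python3 -m jog '[[[0.1,-0.03,-0.03,0,0],[0.1,-0.06,-0.06,0,0],[0.1,-0.08,-0.09,0,0],[0.1,-0.1,-0.12,0,0],[0.1,-0.12,-0.15,0,0]]]'
python3 - <<'E'
from h import *
im=shot("top","pics/t4.png"); robot_p=robot.observe()["tool_pos"]; print(robot_p)
c=im[145:265,215:415,::-1]; cv2.imwrite("pics/c4.png",cv2.resize(c,None,fx=4,fy=4,interpolation=cv2.INTER_CUBIC))
E
```

```text
time: 6.52
tool_pos: [0.4637, 0.1915, 0.0815]
tool_rot: [3.141, -0.0, 3.142]
contact_force: [0.3, 0.2, -0.1]
opening: 0.0418
grip_force: 0.0
time: 6.93
tool_pos: [0.4665, 0.1922, 0.2073]
tool_rot: [3.139, 0.01, 3.142]
contact_force: [1.7, -0.1, -0.6]
opening: 0.0506
grip_force: 0.0
time: 7.35
tool_pos: [0.5844, 0.0398, 0.201]
tool_rot: [3.141, -0.001, 3.141]
contact_force: [0.9, 0.3, -1.0]
opening: 0.0505
grip_force: 0.0
[0.58777197 0.03410501 0.20079387]
```

View pics/c4.png

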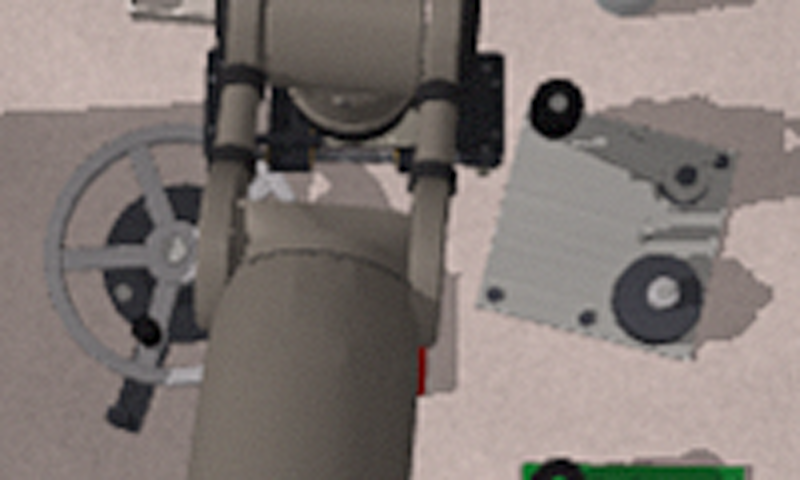

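The knob at (147,331), hub (177,250) and pointer end (126,414) line up once parallax is allowed for. The tensioner is unmoved. Next I'll turn the tool so the fingers close along the arm's tangent at the stop.

```bash
python3 -m jog '[[[0.3,0,0,0,0.12],[0.3,0,0,0,0.24],[0.3,0,0,0,0.36],[0.3,0,0,0,0.48],[0.3,0,0,0,0.6]]]'; python3 -m jog '[[[0.3,0,0,0,0.12],[0.3,0,0,0,0.24],[0.3,0,0,0,0.36],[0.3,0,0,0,0.382],[0.3,0,0,0,0.382]]]'
python3 - <<'E'
from h import *
from scipy.spatial.transform import Rotation as Ro
im=cv2.imread("pics/t4.png")
for q in [(251.75,227,.1),(251.75,226.5,.108)]:
    d=ray("top",*q)[:2]-[.527,.174]; print(np.hypot(*d),np.arctan2(d[1],d[0]))
print(ray("top",374,140,.06),"jar")
o=robot.observe(); R=Ro.from_euler('xyz',o["tool_rot"]).as_matrix(); print(o["tool_pos"],o["tool_rot"],o["qpos"],R.T@(np.array([.635,-.1057,.16])-o["tool_pos"]))
E
```

```text
time: 7.82
tool_pos: [0.5835, 0.0415, 0.201]
tool_rot: [-3.141, -0.001, 2.535]
contact_force: [0.4, -0.2, 1.0]
opening: 0.0597
grip_force: 0.0
time: 8.23
tool_pos: [0.5835, 0.0415, 0.2012]
tool_rot: [-3.141, -0.001, 2.161]
contact_force: [-0.1, -0.5, -0.2]
opening: 0.0597
grip_force: 0.0
0.06440794386628153 2.904878967461463
0.06377830342675468 2.917077182441896
[ 0.74281058 -0.16851929  0.06      ] jar
[0.58351256 0.04150208 0.20122399] [-3.14118530e+00 -5.08964327e-04  2.16123968e+00] [-6.00550817e-02  4.78792784e-01  1.40427929e+00  1.66350415e-04
  1.25915297e+00 -6.50549600e-01] [-0.15096541 -0.03916465  0.04116312]
```

```bash
python3 -m jog '[[[0.6,-0.03,-0.008,0,0],[0.6,-0.06,-0.016,0,0],[0.6,-0.09,-0.024,0,0],[0.6,-0.12,-0.032,0,0],[0.6,-0.151,-0.039,0,0]]]'; python3 -m jog '[[[0.6,0,0,0,0],[0.6,0,0,0.03,0],[0.6,0,0,0.06,0],[0.6,0,0,0.06,0],[0.6,0,0,0.06,0]]]'
python3 - <<'E'
from h import *
im=shot("scene","pics/s5.png"); print(robot.observe()["tool_pos"])
cv2.imwrite("pics/c5.png",cv2.resize(im[140:300,180:340,::-1],(600,600),interpolation=cv2.INTER_CUBIC))
E
```

```text
time: 8.65
tool_pos: [0.6352, -0.1071, 0.2015]
tool_rot: [-3.141, -0.0, 2.163]
contact_force: [0.5, -0.6, 0.6]
opening: 0.0731
grip_force: 0.0
time: 9.07
tool_pos: [0.6341, -0.1054, 0.1404]
tool_rot: [-3.139, -0.003, 2.161]
contact_force: [0.7, -0.4, 1.5]
opening: 0.0736
grip_force: 0.0
[ 0.63529734 -0.10563507  0.14235336]
```

View pics/c5.png

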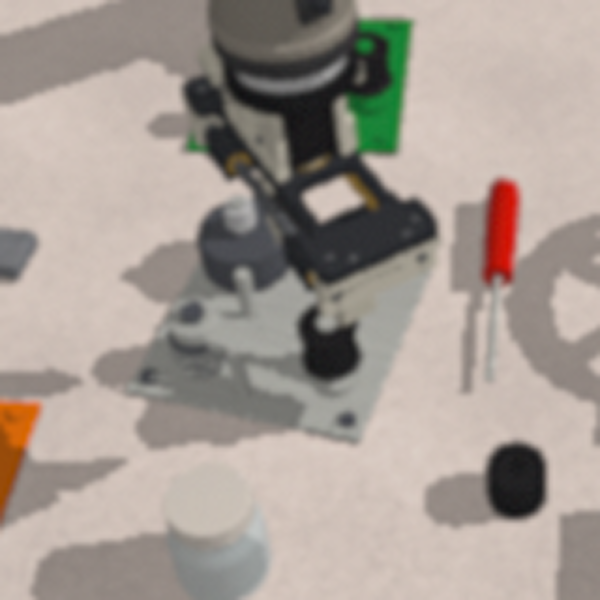

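The gripper hangs over the roller at (330,340), with the jar and spare roller clear. Next I'll descend and grip.

```bash
python3 -m jog '[[[0.6,0,0,0.025,0],[0.6,0,0,0.05,0],[0.6,0,0,0.074,0],[0.6,0,0,0.074,0]]]' 30; python3 -m jog '[[[-1,0,0,0,0],[-1,0,0,0,0],[-1,0,0,0,0],[-1,0,0,0,0],[-1,0,0,0,0]]]' 30;  python3 -m jog '[[[-1,0,0,0,0],[-1,0,0,0,0],[-1,0,0,0,0],[-1,0,0,0,0],[-1,0,0,0,0]]]' 30
```

```text
time: 9.45
tool_pos: [0.6336, -0.1052, 0.0653]
tool_rot: [-3.139, -0.004, 2.161]
contact_force: [-1.0, -0.2, -0.7]
opening: 0.0734
grip_force: 0.0
time: 9.87
tool_pos: [0.6358, -0.1061, 0.0692]
tool_rot: [3.14, 0.002, 2.159]
contact_force: [0.2, 0.2, -0.1]
opening: 0.0445
grip_force: 0.6
time: 10.28
tool_pos: [0.6371, -0.1056, 0.0692]
tool_rot: [3.137, 0.003, 2.159]
contact_force: [5.3, 3.3, 2.2]
opening: 0.0383
grip_force: 30.0
```

```bash
python3 - <<'E'
from h import *
from scipy.spatial.transform import Rotation as Ro
o=robot.observe(); p=o["tool_pos"]; R=Ro.from_euler('xyz',o["tool_rot"]).as_matrix(); print(p,o["opening"])
pv=np.array([.5905,-.2079]); d=p[:2]-pv; print(np.hypot(*d),np.arctan2(d[1],d[0]))
a=np.arctan2(d[1],d[0])+np.array([.2,.4,.6,.8,.95,1.03,1.1])
for x in a:
    t=np.r_[pv+.110*np.array([np.cos(x),np.sin(x)]),p[2]]; print((R.T@(t-p)).round(4))
E
```

```text
[ 0.63708185 -0.10557561  0.06917348] 0.03829786152188363
0.11242841981734841 1.1435957949453555
[ 0.0161 -0.0154 -0.0001]
[ 0.0306 -0.032  -0.0002]
[ 0.0414 -0.0511 -0.0003]
[ 0.0482 -0.072  -0.0004]
[ 0.0505 -0.0883 -0.0005]
[ 0.0507 -0.0971 -0.0006]
[ 0.0504 -0.1048 -0.0006]
```

```bash
python3 -m jog '[[[-1,0.016,-0.0155,0,0],[-1,0.0305,-0.032,0,0],[-1,0.0415,-0.051,0,0],[-1,0.048,-0.070,0,0],[-1,0.050,-0.084,0,0]]]' 30; python3 -m jog '[[[-1,0,0,0,0],[-1,0,0,0,0]]]'; python3 -m jog '[[[-1,0,-0.004,0,0],[-1,0,-0.008,0,0],[-1,0,-0.012,0,0],[-1,0,-0.012,0,0]]]'
python3 - <<'E'
from h import *
p=robot.observe()["tool_pos"]; d=p[:2]-[.5905,-.2079]; print(np.hypot(*d),np.arctan2(d[1],d[0]))
E
```

```text
time: 10.7
tool_pos: [0.5396, -0.1119, 0.0693]
tool_rot: [3.136, 0.007, 2.16]
contact_force: [11.9, -2.2, -3.8]
opening: 0.0383
grip_force: 30.0
time: 10.87
tool_pos: [0.54, -0.1118, 0.0693]
tool_rot: [3.136, 0.005, 2.158]
contact_force: [8.8, 2.6, -1.4]
opening: 0.0379
grip_force: 30.0
time: 11.2
tool_pos: [0.5331, -0.1163, 0.0694]
tool_rot: [3.129, 0.006, 2.157]
contact_force: [18.0, 12.9, -6.5]
opening: 0.0385
grip_force: 30.0
0.10807752274496782 2.130510132850925
```

```bash
python3 -m jog '[[[-1,0,-0.002,0,0],[-1,0,-0.004,0,0],[-1,0,-0.004,0,0],[-1,0,-0.004,0,0]]]'
python3 - <<'E'
from h import *
im2=shot("scene","pics/s6.png");im=shot("top","pics/t6.png"); o=robot.observe(); print(o["tool_pos"],o["contact_force"],o["grip_force"])
c=np.hstack([im[145:265,215:415],im2[160:280,190:390]])[:,:,::-1]
cv2.imwrite("pics/c6.png",cv2.resize(c,(800,240),interpolation=cv2.INTER_CUBIC))
E
```

```text
time: 11.53
tool_pos: [0.5325, -0.1169, 0.0695]
tool_rot: [3.125, 0.008, 2.158]
contact_force: [29.7, 20.2, -9.3]
opening: 0.0386
grip_force: 30.0
[ 0.53247629 -0.11684923  0.06953099] [28.82424174 20.75066656 -8.95667617] 29.998704816098325
```

View pics/c6.png

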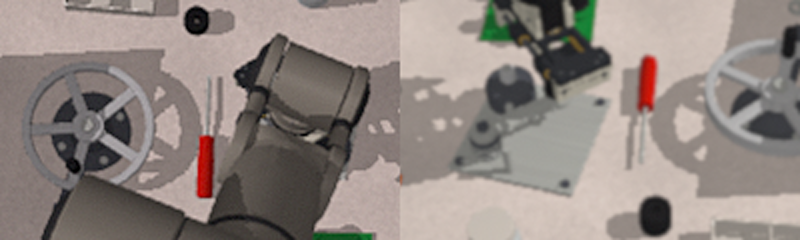

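The last 4 mm of command moved the roller only about 0.9 mm while the force rose to about 36 N, so the arm is hard against its stop. In the picture the knob, at (73,165), is still at the pointer, and the nearby bystanders are in place. I'm handing in while still holding the roller.

```bash
python3 -c "
from cell import robot
print(robot.hand_in())"
```

```text
the job is handed in; nothing more can be done
None
```

I turned the pulley past the pointer and one full turn more, left its knob within about 0.03 rad of the pointer by my measurements, and handed the job in at about 12 s with the gripper still holding the tensioner arm hard against its stop; no verdict came back.

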